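# Finish the interlocking tile panel

### The arm

A 6-joint arm with a two-finger parallel gripper is mounted at the origin on the work surface. World frame = base frame: x ahead of the robot, y to its left, z up, the work surface at z = 0. Lengths are in mm, angles in rad, forces in N, time in s.
With the tool pointing down it reaches from about 400 to 925 mm from the base axis. Payload 12.5 kg.
Tool frame: the origin (TCP) lies midway between the tips of the shut fingers; the grasp point (between the pads) lies 19 mm behind it (env.tcp_to_grasp is the distance from the TCP to the grasp point, in mm); z points along the fingers, y is the line along which they close (so a half turn about z gives the same grasp; the last joint's range is limited). The gripper opens to 95 mm and grips with 3 to 60 N. Pads are 20 mm wide; open, the fingers measure 119 mm over their backs; the gripper's body (75 mm by 180 mm) begins 59 mm behind the grasp point.
Start: joints at [-0.106, 0.491, 1.559, -0, 1.092, -0.106], TCP at [625.017, 0.021, 214.661] pointing down, gripper open.
Joint ranges: [-3.1, 3.1], [-0.84, 2.19], [0.05, 2.79], [-1.13, 4.28], [0.06, 2.93], [-2.69, 2.69]. Speed limits (rad/s): [2.22, 2.22, 2.79, 3.14, 3.14, 3.14].

### API

Orientations are given as [roll, pitch, yaw] about the fixed x, y, z axes, in that order (R = Rz(yaw) Ry(pitch) Rx(roll)).
In Python, from cell import env gives the robot as it stands. The module is installed in compiled form; this text tells all that it offers.
- The arm moves only by the tool step_arm, never from a script. Its argument "plan" is a list that holds one entry, the list of rows, each a list of 5 numbers: the shift along the tool's x, y, z in mm, then the turn about the tool's z in degrees, then the opening, from -1 (shut) to 1 (fully open). A call has 1 to 8 rows; each row is the pose to reach, as a shift and turn from the pose commanded when the call began, along the tool's axes at that moment; what a row does not reach only later rows make up. A row lasts 1/12 s, in which the tool goes at most 41.7 mm and 7.16 degrees, less where a joint would pass 70% of its speed; a pose out of reach is approached as far as the arm can. A call with a gripper value outside its range is refused whole. The fingers move at their own pace and stop on an object; the grip force is fixed at half the most. Time passes only in rows, so rows that repeat a pose let the fingers close. It gives the time, the measured TCP pose, the force, the opening and the grip force at its end, in the units of the state.
- env.state(): the state, without advancing time (a new reading comes with each control period).
- env.read_camera(name): name is "scene" or "side" or "wrist"; returns the picture (384x512x3 uint8, blue, green, red); there is no depth.
- env.get_calibration(name): a dict with "K" (3x3 intrinsics, pixels), "extrinsics" (4x4, takes a point from world to camera coordinates). Camera axes: x right, y up, looking along -z (the intrinsics and any distortion apply to the point x, -y, -z); pixel columns grow to the right and rows downward; lengths in mm; the calibration is good to about 2 mm. A picture is of the moment at which its call begins: read the wrist's pose just before it. get_calibration takes no time and is no camera call; for the wrist camera it gives the pose at the moment of the call.
- env.job_done(): hands the job in; it is judged then, once.
The state is a dict: "t": time; "joints": joint angles; "qvel": joint speeds; "tau": joint torques, N m; "eef_pos": TCP position; "tcp_rot": TCP orientation; "ft_force": force on the tool from outside, world axes, zero at the start; "moment": the same for the moment, N m; "opening": opening from 0.0 (shut) to 1.0 (fully open); "grip_force": force on a finger pad.
Only numpy, scipy, OpenCV 4.12 (cv2) and the standard library are available. Lean on these libraries where they do the work, as an engineer would, in place of code of your own. Each camera call takes 0.05 s, during which the arm holds its last target. There are 200 camera calls.

### The job

First clear the wooden tamping block off the tile board, so that it lies flat on the bench. Then slide the two loose white tiles across the board's top, without lifting them off it, turn each one until it drops into the gap of its own shape, and see that both sit fully home, flush with the tiles around them. Leave the cup, the jar and the mallet where they stand.

Things in the scene. Friction and masses are not known exactly. Their poses are not given: they have to be found in the camera images.
- board: Fixed wooden board on the bench, 190 (its x) x 420 (y) x 24 mm thick, turned up to 20 degrees; origin at the centre of its underside. In its flat top (deck) is a 90 (x) x 150 mm (y) panel of white tiles, level with the deck, on a grid of 30 mm squares, with a T-shaped and an L-shaped gap, 14 mm deep (floor 10 mm above the bench), 2 mm wider all round than the loose tile that fits.
- t_seat (a point): Point on the floor of the T-shaped gap, at board x -30, y +30, z +10 mm; axes as the board's. The T tile is home when its origin is here and its x and y axes point along the board's.
- l_seat (a point): Point on the floor of the L-shaped gap, at board x 0, y -60, z +10 mm; axes as the board's. The L tile is home when its origin is here and its x and y axes point along the board's.
- t_tile: Loose white T-shaped tile, 14 mm thick, 110 g, on the deck at one end of the board, turned up to 100 degrees from its home direction. Origin: underside, middle of the bar. Bar 28 (x -14 to 14) x 88 mm (y -44 to 44); stem 28 mm wide (y -14 to 14) from the bar to x +44, so 58 mm over bar and stem. Upright sides, the lowest 4 mm drawn in by 1 mm all round.
- l_tile: Loose white L-shaped tile, 14 mm thick, 110 g, on the deck at the board's other end, turned up to 100 degrees from its home direction. Origin: underside, middle of the long bar. Bar 88 (x -44 to 44) x 28 mm (y -14 to 14); foot 28 mm wide (x 16 to 44), standing out to y +44. Upright sides, the lowest 4 mm drawn in by 1 mm all round.
- block: Loose wooden tamping block, 46 (x) x 100 (y) x 20 mm high, about 60 g, lying flat on the deck over the gaps, its long side roughly along the board's y (within 20 degrees). Origin at the centre of its underside. It cannot fall into the gaps. The bench beyond the board's far (+x) long edge is free for it.
- block_center (a point): The centre of the tamping block, 10 mm above its underside.
- cup: White ceramic cup, 74 mm wide at the rim, 62 mm high, standing on the bench left of the board (+y); a bystander. Origin at the centre of its underside.
- jar: Black jar, 56 mm wide, 70 mm high, standing on the bench right of the board (-y); a bystander. Origin at the centre of its underside.
- mallet: Soft-faced mallet, about 200 mm long, 32 mm high, lying on the bench left of the board (+y); a bystander. Origin on the bench at the middle of its length, handle towards its -x.

How it is judged (in metres and radians):
On the way, in this order (a step that is already met when the one before it is completed fails the run):
1. the tamping block lies flat on the bench, off the board (height (world z) of block_center below 0.0135 m and linear speed of block below 0.05 m/s), for 0.2 s.
2. one of the two tiles is home in its own gap (((horizontal distance between t_tile and t_seat below 0.0045 m and z of t_tile in the frame of board below 0.0125 m and angle between the x axis of t_tile and the x axis of board, either way round below 0.12 rad and angle between t_tile's own z axis and vertical below 0.05 rad) or (horizontal distance between l_tile and l_seat below 0.0045 m and z of l_tile in the frame of board below 0.0125 m and angle between the x axis of l_tile and the x axis of board, either way round below 0.12 rad and angle between l_tile's own z axis and vertical below 0.05 rad))), for 0.2 s.
3. both tiles are home in their own gaps (horizontal distance between t_tile and t_seat below 0.0045 m and z of each of t_tile, l_tile in the frame of board below 0.0125 m and angle between the x axis of each of t_tile, l_tile and the x axis of board, either way round below 0.12 rad and angle between each of t_tile, l_tile's own z axis and vertical below 0.05 rad and horizontal distance between l_tile and l_seat below 0.0045 m), for 0.2 s.
At the end, for the whole second after the job is handed in: Both tiles sit in their own gaps, origin within 4.5 mm of the seat point seen from above, underside within 2.5 mm of the gap's floor, level and in line with the board; the tamping block lies flat on the bench off the board (its centre below 13.5 mm); all three at rest (all of step 3 and height (world z) of block_center below 0.0135 m and linear speed of each of t_tile, l_tile, block below 0.02 m/s); the robot touches nothing.
It fails at once if a tile is lifted off the board (more than 16 mm above the deck) (height (world z) of any of t_tile, l_tile above 0.04 m).
It fails at once if the cup, jar or mallet is moved by more than 30 mm (distance of any of cup, jar, mallet from where it was at the start of the episode above 0.03 m).
It also fails if it takes over 72 s, if anything falls off the work surface, if the arm or the gripper's body presses on something with over 40 N, if the wrist force passes 120 N, or if a joint passes its speed limit or range.

## Working session

There is one attempt and no reset: what is moved stays moved. The work goes in short steps, Python scripts to look and compute and a tool call to move; the robot and the scene stay as the last step left them, time stands still between calls to the robot, and variables do not carry over. Pictures are saved under pics/ and viewed, at most 10 in all, crops included, and the job is handed in when it is done.

Besides the shell and the picture viewer there is one more tool, called as a command line: name --argument value ..., lists and objects as JSON in quotes. step_arm: Moves the arm, as the interface text tells. Its arguments: {"type":"object","properties":{"plan":{"type":"array"}},"required":["plan"]}

```bash
mkdir -p pics; python3 - <<'E'
from cell import env
import cv2,numpy as np
a=env.read_camera("scene");b=env.read_camera("wrist")
for n in("scene","wrist"):
    c=env.get_calibration(n);print(n,c)
cv2.imwrite("pics/s.png",a);cv2.imwrite("pics/w.png",b)
s=env.state();print(s)
E
```

```text
scene {'K': array([[390.47962667,   0.        , 266.82087955],
       [  0.        , 390.47962667, 195.1330464 ],
       [  0.        ,   0.        ,   1.        ]]), 'extrinsics': array([[-7.97232127e-01,  6.03473883e-01,  1.54986622e-02,
         3.90490250e+02],
       [-3.62888334e-01, -4.99602709e-01,  7.86580695e-01,
         1.77679237e+02],
       [ 4.82424080e-01,  6.21463117e-01,  6.17292963e-01,
        -1.39377930e+03],
       [ 0.00000000e+00,  0.00000000e+00,  0.00000000e+00,
         1.00000000e+00]])}
wrist {'K': array([[309.60009137,   0.        , 255.08963426],
       [  0.        , 309.60009137, 186.4536673 ],
       [  0.        ,   0.        ,   1.        ]]), 'extrinsics': array([[ 9.99999280e-01,  1.64938851e-04, -1.18895877e-03,
        -6.24535730e+02],
       [-4.73141777e-04,  9.64482091e-01, -2.64147822e-01,
         2.94856100e+01],
       [ 1.10316120e-03,  2.64148194e-01,  9.64481475e-01,
        -3.91136467e+02],
       [ 0.00000000e+00,  0.00000000e+00,  0.00000000e+00,
         1.00000000e+00]])}
{'t': 0.1, 'joints': array([-1.05611870e-01,  4.91481229e-01,  1.55935700e+00,  7.73641561e-06,
        1.09168610e+00, -1.05568205e-01]), 'qvel': array([-0.00248344, -0.00246681, -0.00148107, -0.00294783,  0.00023101,
       -0.00017272]), 'tau': array([ 2.47082615e-03, -6.13621187e+01, -2.58604574e+01,  6.93451893e-02,
        4.70101309e-02, -2.07912552e-05]), 'eef_pos': array([6.24804515e+02, 3.79042887e-02, 2.14142246e+02]), 'tcp_rot': array([-3.14066689e+00, -1.04996587e-04,  1.57074904e+00]), 'ft_force': array([ 0.04708609,  0.07611112, -0.39238989]), 'moment': array([ 0.01777391, -0.00013082, -0.01334125]), 'grip_force': 0.0, 'opening': 0.9992195951028204}
```

View pics/s.png

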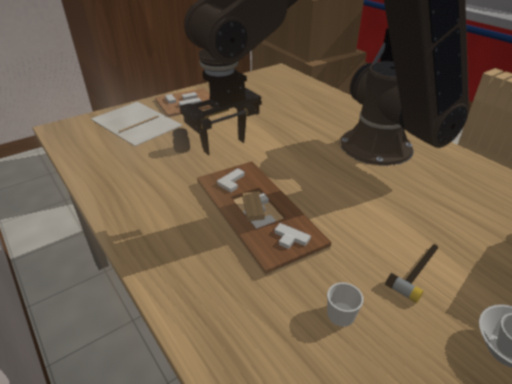

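View pics/w.png

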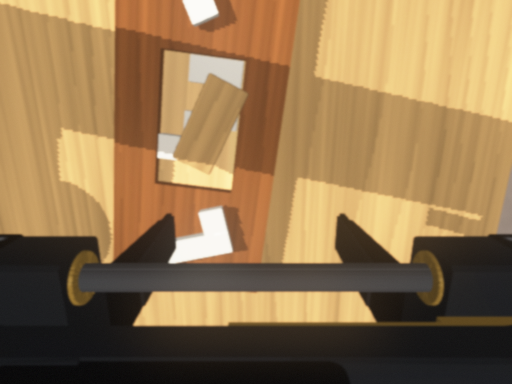

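The scene view shows the board mid-table, with the L tile at its right end (230,180), the block near (253,206) and the T tile at (292,235). The wrist view shows the panel corners at about (163,49), (246,59), (233,190) and (158,183), the block from (211,73) to (211,172), and the L tile near (210,230).

```bash
cat > h.py <<'E'
from cell import env
import cv2,numpy as np
def cast(c,px,z):
    px=np.atleast_2d(px).astype(float);K=c["K"];E=c["extrinsics"];R=E[:3,:3];o=-R.T@E[:3,3]
    d=np.c_[(px[:,0]-K[0,2])/K[0,0],-(px[:,1]-K[1,2])/K[1,1],-np.ones(len(px))]@R
    return (o+d*((z-o[2])/d[:,2])[:,None])[:,:2]
E
python3 - <<'E'
from h import *
c=env.get_calibration("wrist")
p=cast(c,[(163,49),(246,59),(233,190),(158,183)],24);print(p.round(1),p.mean(0))
for i in range(4):
    d=p[(i+1)%4]-p[i];print(np.hypot(*d),np.degrees(np.arctan2(d[1],d[0])))
b=cast(c,[(211,73),(247,94),(211,172),(174,155)],44);print(b.round(1),b.mean(0))
for i in range(4):
    d=b[(i+1)%4]-b[i];print(np.hypot(*d),np.degrees(np.arctan2(d[1],d[0])))
print(cast(c,[(115,0),(115,250),(265,260),(297,0)],24).round(1))
E
```

```text
[[525.4 129.6]
 [614.7 119.6]
 [597.8 -28.2]
 [507.7 -19.4]] [561.42366003  50.40667513]
89.80680858180425 -6.409503345269523
148.71343649141122 -96.5091293332748
90.51777840908507 174.4745469477113
150.11287023559828 83.2245432466387
[[578.9 103.6]
 [616.1  82.8]
 [575.   -1.4]
 [534.6  17.9]] [576.14327287  50.72829439]
42.59810744192207 -29.294545345044757
93.63370363715623 -116.02492274642327
44.69543041152369 154.4389064384797
96.44940191258655 62.688731975229835
[[ 479.4  176.6]
 [ 445.4 -108.1]
 [ 637.4 -122.1]
 [ 667.9  176.5]]
```

step_arm --plan '[[[25, -25, 20, 7, 1], [50, -49, 50, 14, 1], [51, -49, 85, 20, 1], [51, -49, 120, 27, 1], [51, -49, 145, 27, 1], [51, -49, 165, 27, 1], [51, -49, 180, 27, 1], [51, -49, 186, 27, 1]]]'

```text
t: 0.77
eef_pos: [574.9, 51.1, 26.3]
tcp_rot: [-3.138, 0.002, 1.1]
ft_force: [0.2, 0.5, -0.2]
opening: 0.998
grip_force: 0.0
```

step_arm --plan '[[[0, 0, 0, 0, -1], [0, 0, 0, 0, -1], [0, 0, 0, 0, -1], [0, 0, 0, 0, -1], [0, 0, 0, 0, -1], [0, 0, 0, 0, -1], [0, 0, 0, 0, -1], [0, 0, 0, 0, -1]]]'

```text
t: 1.43
eef_pos: [576.1, 51.0, 28.9]
tcp_rot: [3.141, -0.0, 1.1]
ft_force: [-0.9, 0.8, -0.4]
opening: 0.494
grip_force: 0.2
```

step_arm --plan '[[[0, 0, 0, 0, -1], [0, 0, 0, 0, -1], [0, 0, -30, 0, -1], [0, 0, -50, 0, -1], [17, 30, -50, 0, -1], [35, 60, -50, 0, -1], [52, 90, -50, 0, -1], [70, 120, -50, 0, -1]]]'

```text
t: 2.1
eef_pos: [716.1, 58.9, 78.9]
tcp_rot: [3.141, -0.0, 1.099]
ft_force: [-0.1, -0.8, -1.4]
opening: 0.483
grip_force: 30.0
```

step_arm --plan '[[[16, 27, 0, 0, -1], [16, 27, 20, 0, -1], [16, 27, 45, 0, -1], [16, 27, 62, 0, -1], [16, 27, 70, 0, -1], [16, 27, 73, 0, -1], [16, 27, 73, 0, -1], [16, 27, 73, 0, -1]]]'

```text
t: 2.77
eef_pos: [746.3, 60.9, 6.2]
tcp_rot: [3.141, -0.0, 1.1]
ft_force: [0.2, -0.2, -1.0]
opening: 0.484
grip_force: 30.0
```

step_arm --plan '[[[0, 0, 1, 0, -1], [0, 0, 1, 0, 0.2], [0, 0, 1, 0, 0.2], [0, 0, 1, 0, 0.2], [0, 0, 1, 0, 0.2], [0, 0, -20, 0, 0.2], [0, 0, -55, 0, 0.2], [0, 0, -95, 0, 0.2]]]'

```text
t: 3.43
eef_pos: [745.0, 60.9, 99.7]
tcp_rot: [-3.138, 0.002, 1.1]
ft_force: [0.8, 0.2, -0.4]
opening: 0.594
grip_force: 0.0
```

step_arm --plan '[[[-12, -30, -20, -5, 0.2], [-26, -60, -40, -10, 0], [-40, -90, -60, -15, -1], [-54, -120, -80, -20, -1], [-68, -150, -100, -20, -1], [-74, -165, -112, -20, -1], [-74, -165, -112, -20, -1], [-74, -165, -112, -20, -1]]]'

```text
t: 4.1
eef_pos: [565.6, 70.0, 213.8]
tcp_rot: [3.139, -0.0, 1.449]
ft_force: [-0.3, -1.0, -0.3]
opening: 0.164
grip_force: 0.0
```

```bash
python3 - <<'E'
from h import *
c=env.get_calibration("wrist")
a=env.read_camera("wrist");cv2.imwrite("pics/t1.png",a);np.save("t1.npy",dict(c=c,a=a),allow_pickle=True);print(env.state()["eef_pos"],env.state()["tcp_rot"])
E
```

```text
[566.0278795   69.85838937 212.8401844 ] [ 3.14028794e+00 -1.31757888e-04  1.44861877e+00]
```

View pics/t1.png

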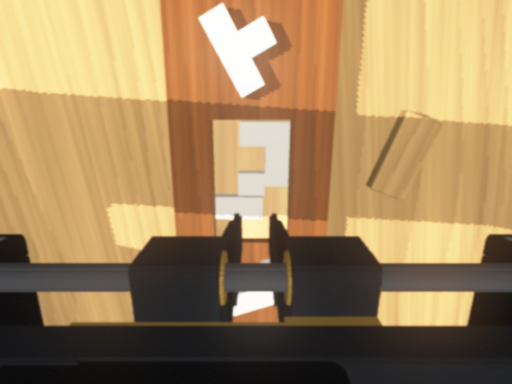

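Block lies on the bench at (405,155). The T tile's bar runs (210,12) to (252,90), with its stem pointing right. The panel runs from (214,120) to about (288,240). Next I look at the L end.

step_arm --plan '[[[-35, 1, 0, 0, -1], [-70, 1, 0, 0, -1], [-105, 2, 0, 0, -1], [-110, 2, 0, 0, -1], [-110, 2, 0, 0, -1]]]'

```text
t: 4.57
eef_pos: [554.5, -41.6, 211.3]
tcp_rot: [-3.14, -0.0, 1.445]
ft_force: [-0.7, -0.0, -0.4]
opening: 0.004
grip_force: 0.0
```

```bash
cat >> h.py <<'E'
def white(a,hi=150):
    m=a.min(2).astype(int);M=a.max(2).astype(int)
    return ((m>hi)&(M-m<35)).astype(np.uint8)*255
def tiles(c,a,z=38,hi=150):
    out=[]
    for k in cv2.findContours(white(a,hi),cv2.RETR_EXTERNAL,cv2.CHAIN_APPROX_NONE)[0]:
        if cv2.contourArea(k)<300: continue
        w=cast(c,k[:,0,:],z).astype(np.float32)
        r=cv2.minAreaRect(w);M=cv2.moments(w)
        out.append((np.round(r[0],1),np.round(r[1],1),round(r[2],1),'area',round(cv2.contourArea(w)),'com',round(M['m10']/M['m00'],1),round(M['m01']/M['m00'],1),'px',k[:,0].mean(0).round()))
    return out
E
python3 - <<'E'
from h import *
c=env.get_calibration("wrist")
a=env.read_camera("wrist");cv2.imwrite("pics/l1.png",a);np.save("l1.npy",dict(c=c,a=a),allow_pickle=True);print(env.state()["eef_pos"],env.state()["tcp_rot"])
for n in("t1","l1"):
    d=np.load(n+".npy",allow_pickle=True).item()
    print(n)
    for o in tiles(d['c'],d['a']): print(o)
E
```

```text
[554.53098289 -40.28817192 211.51696788] [-3.14024241e+00 -2.70049789e-04  1.44652611e+00]
t1
(array([539.8, -99. ]), array([59. , 30.8]), 11.3, 'area', 1261, 'com', 541.4, -101.3, 'px', array([252., 301.]))
(array([561.7,  67.7]), array([115.1,  83.7]), 81.1, 'area', 4837, 'com', 567.9, 66.3, 'px', array([256., 171.]))
(array([571.5, 202.5]), array([58.8, 88.6]), 22.1, 'area', 3291, 'com', 564.5, 199.6, 'px', array([239.,  46.]))
l1
(array([546.9, -83.1]), array([87.9, 59.4]), 12.0, 'area', 2755, 'com', 558.1, -85.5, 'px', array([260., 207.]))
(array([540.1,  22.6]), array([25.3, 54.6]), 82.8, 'area', 1346, 'com', 540.5, 22.6, 'px', array([235., 114.]))
(array([576.3,  76.4]), array([84.7, 56.7]), 82.5, 'area', 3387, 'com', 579.3, 79.5, 'px', array([262.,  54.]))
```

View pics/l1.png

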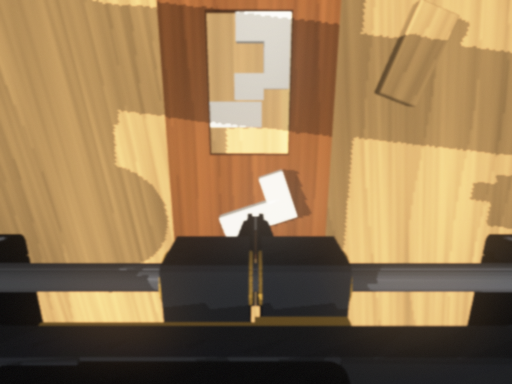

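L view: the panel corners are at (207,10), (293,11), (290,154) and (211,153). The L tile's bar runs (222,222) to (298,215), with its foot up at (275,180). The T gap is upper left and the L gap lower right.

```bash
cat >> h.py <<'E'
def panel(c,a,seed):
    h=cv2.cvtColor(a,cv2.COLOR_BGR2HSV)
    g=a.astype(float);rat=g[:,:,1]/(g[:,:,2]+1)
    m=((rat>0.66)).astype(np.uint8)*255
    m=cv2.morphologyEx(m,cv2.MORPH_OPEN,np.ones((3,3)))
    n,l=cv2.connectedComponents(m);k=(l==l[seed[1],seed[0]]).astype(np.uint8)
    k=max(cv2.findContours(k,cv2.RETR_EXTERNAL,cv2.CHAIN_APPROX_NONE)[0],key=cv2.contourArea)
    w=cast(c,k[:,0],24).astype(np.float32);return cv2.minAreaRect(w),cv2.boundingRect(k)
E
python3 - <<'E'
from h import *
d=np.load("l1.npy",allow_pickle=True).item()
a=d['a']
for p in((190,80),(310,80),(220,50),(280,140),(240,112),(300,120)): print(p,a[p[1],p[0]])
print(panel(d['c'],a,(240,112)),panel(d['c'],a,(280,140)))
# first view
w=cv2.imread("pics/w.png");import copy
K=d['c']['K'];E=np.array([[9.99999280e-01,1.64938851e-04,-1.18895877e-03,-6.24535730e+02],[-4.73141777e-04,9.64482091e-01,-2.64147822e-01,2.94856100e+01],[1.10316120e-03,2.64148194e-01,9.64481475e-01,-3.91136467e+02],[0,0,0,1]])
for o in tiles(dict(K=K,extrinsics=E),w): print(o)
E
```

```text
(190, 80) [ 48  82 131]
(310, 80) [ 50  81 126]
(220, 50) [111 164 202]
(280, 140) [174 237 252]
(240, 112) [195 206 214]
(300, 120) [ 52  85 133]
(((559.22021484375, 49.903377532958984), (150.9801788330078, 93.39482116699219), 82.27043914794922), (205, 10, 89, 145)) (((559.22021484375, 49.903377532958984), (150.9801788330078, 93.39482116699219), 82.27043914794922), (205, 10, 89, 145))
(array([551.4, -81.7]), array([81.2, 60.3]), 12.4, 'area', 2937, 'com', 562.6, -86.1, 'px', array([203., 238.]))
(array([526.8,  26.4]), array([27.7, 22.2]), 79.4, 'area', 475, 'com', 525.7, 27.2, 'px', array([167., 146.]))
(array([583. , 106.4]), array([26.6, 55.2]), 82.9, 'area', 1170, 'com', 582.8, 107.9, 'px', array([215.,  69.]))
(array([569.8, 166.3]), array([28.2, 24.5]), 22.0, 'area', 505, 'com', 569.5, 163.8, 'px', array([200.,   9.]))
```

step_arm --plan '[[[36, 0, 0, 7, 0.3], [72, 0, 0, 14, 0.3], [108, 0, 0, 21, 0.3], [144, 0, 0, 28, 0.3], [180, 1, 0, 35, 0.3], [215, 1, 10, 42, 0.3], [251, 1, 30, 49, 0.3], [251, 1, 50, 56, 0.3]]]'

```text
t: 5.28
eef_pos: [585.8, 216.5, 161.6]
tcp_rot: [-3.141, -0.002, 0.47]
ft_force: [0.1, 0.3, 0.3]
opening: 0.51
grip_force: 0.0
```

```bash
python3 - <<'E'
from h import *
d=np.load("l1.npy",allow_pickle=True).item()
y=np.radians(-7.3);R=np.array([[np.cos(y),-np.sin(y)],[np.sin(y),np.cos(y)]])
for o in tiles(d['c'],d['a'],24): print(o)
o=tiles(d['c'],d['a'],24)[1];print("board centre",o[0]-R@[-15.5,-30])
d=np.load("t1.npy",allow_pickle=True).item()
a=d['a'].copy();a[213:]=0
print(cast(d['c'],[(214,120),(290,122)],24))
s=env.state();print(s['eef_pos'],s['tcp_rot'],s['joints'])
E
```

```text
(array([546.2, -87.8]), array([91.4, 61.8]), 12.0, 'area', 2984, 'com', 557.8, -90.4, 'px', array([260., 207.]))
(array([539.2,  22.2]), array([26.3, 56.8]), 82.8, 'area', 1458, 'com', 539.5, 22.2, 'px', array([235., 114.]))
(array([576.8,  78.2]), array([88.1, 59. ]), 82.5, 'area', 3669, 'com', 579.9, 81.4, 'px', array([262.,  54.]))
board centre [558.38630212  49.98733184]
[[526.25843753 130.03626269]
 [611.9421864  117.28045108]]
[585.75940012 216.46879112 161.60844596] [-3.14095164e+00 -2.12731758e-03  4.70322413e-01] [2.47781902e-01 5.43858466e-01 1.61972481e+00 1.32163620e-03
 9.76076403e-01 1.34751571e+00]
```

step_arm --plan '[[[0, 0, 25, 5, 0.3], [0, 0, 55, 5, 0.3], [0, 0, 70, 5, 0.3], [0, 0, 70, 5, 0.3], [0, 0, 70, 5, 0.3]]]'

```text
t: 5.7
eef_pos: [585.3, 210.6, 91.8]
tcp_rot: [-3.141, 0.002, 0.385]
ft_force: [0.5, 0.6, 0.2]
opening: 0.647
grip_force: 0.0
```

```bash
python3 - <<'E'
from h import *
c=env.get_calibration("wrist")
a=env.read_camera("wrist");cv2.imwrite("pics/t2.png",a)
s=env.state();print(s['eef_pos'],s['tcp_rot'])
for o in tiles(c,a,38): print(o)
E
```

```text
[585.87980356 210.46833883  92.97605949] [ 3.14159247e+00 -3.57702745e-04  3.85077903e-01]
(array([591.8, 107. ]), array([42. , 41.1]), 82.4, 'area', 620, 'com', 600.9, 113.8, 'px', array([378., 233.]))
(array([571.2, 205. ]), array([58.9, 83.8]), 22.1, 'area', 3181, 'com', 564.3, 202.1, 'px', array([256., 228.]))
```

step_arm --plan '[[[0, 2, 25, 0, 0.3], [0, 2, 50, 0, 0.3], [0, 2, 62, 0, 0.3], [0, 2, 66, 0, 0.3], [0, 2, 66, 0, 0.3], [0, 2, 66, 0, 0.3]]]'

```text
t: 6.25
eef_pos: [587.0, 207.9, 27.9]
tcp_rot: [3.141, -0.002, 0.384]
ft_force: [0.5, 0.4, -0.6]
opening: 0.652
grip_force: 0.0
```

step_arm --plan '[[[0, 0, 0, 0, -1], [0, 0, 0, 0, -1], [0, 0, 0, 0, -1], [0, 0, 0, 0, -1], [0, 0, 0, 0, -1], [0, 0, 0, 0, -1], [0, 0, 0, 0, -1], [0, 0, 0, 0, -1]]]'

```text
t: 6.92
eef_pos: [586.4, 207.6, 26.8]
tcp_rot: [3.142, -0.0, 0.384]
ft_force: [-2.0, -0.9, 2.5]
opening: 0.292
grip_force: 30.0
```

step_arm --plan '[[[-10, 16, 0, 5, -1], [-21, 34, 0, 10, -1], [-32, 52, 0, 15, -1], [-44, 70, 0, 20, -1], [-56, 88, 0, 25, -1], [-65, 104, 0, 29, -1], [-69, 110, 0, 29, -1], [-69, 110, 0, 29, -1]]]'

```text
t: 7.58
eef_pos: [563.4, 78.6, 26.6]
tcp_rot: [3.141, 0.0, -0.122]
ft_force: [0.8, -0.4, -0.7]
opening: 0.29
grip_force: 30.0
```

step_arm --plan '[[[0, 0, 0, 0, -1], [0, 0, 0, 0, -1], [0, 0, 0, 0, -1]]]'

```text
t: 7.83
eef_pos: [563.7, 80.7, 26.5]
tcp_rot: [-3.142, -0.0, -0.12]
ft_force: [-1.0, 0.7, -1.8]
opening: 0.292
grip_force: 30.0
```

```bash
python3 - <<'E'
from h import *
c=env.get_calibration("wrist")
a=env.read_camera("wrist");cv2.imwrite("pics/t3.png",a);np.save("t3.npy",dict(c=c,a=a),allow_pickle=True)
b=env.read_camera("side");cv2.imwrite("pics/side3.png",b)
cv2.imwrite("pics/t3c.png",np.hstack([a,b])[:, :])
cv2.imwrite("pics/t3c.png",cv2.resize(np.hstack([a,b]),(800,300)))
s=env.state();print(s['eef_pos'],s['tcp_rot'],s['ft_force'])
for z in(38,24):
  for o in tiles(c,a,z): print(z,o)
E
```

```text
[563.61290366  80.53244317  26.56088447] [-3.14157851e+00 -4.54625229e-05 -1.20388030e-01] [ 0.56317522 -0.02556938 -1.75706095]
38 (array([525.5,  85.8]), array([41.7, 11.6]), 83.2, 'area', 407, 'com', 525.1, 85.8, 'px', array([255., 301.]))
38 (array([573.2, -50.7]), array([33.2, 18.2]), 11.9, 'area', 493, 'com', 574.6, -50.0, 'px', array([497., 193.]))
38 (array([578.2,  63.4]), array([109.6,  60.5]), 83.1, 'area', 3916, 'com', 582.7, 72.8, 'px', array([271., 209.]))
24 (array([515.6,  87. ]), array([45.4, 12.6]), 83.2, 'area', 481, 'com', 515.1, 87.0, 'px', array([255., 301.]))
24 (array([567.5, -61.5]), array([36.1, 19.8]), 11.9, 'area', 583, 'com', 569.0, -60.8, 'px', array([497., 193.]))
24 (array([572.9,  62.7]), array([119.2,  65.8]), 83.1, 'area', 4637, 'com', 577.9, 72.9, 'px', array([271., 209.]))
```

View pics/t3c.png

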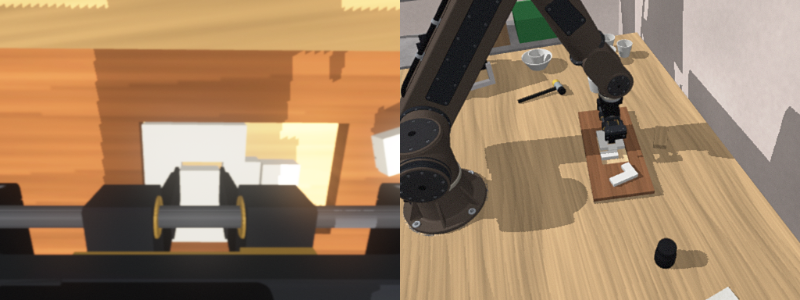

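```bash
python3 - <<'E'
from h import *
d=np.load("t3.npy",allow_pickle=True).item();c=d['c'];a=d['a']
g=a.astype(float);rat=g[:,:,1]/(g[:,:,2]+1)
# +x edge: first row from 120 downward where panel starts
P=[]
for x in (200,215,230,245,260,275,290,330,350,370,390,410):
    r=rat[135:185,x];P.append((x,135+int(np.argmax(r>0.66))))
Q=[]
for y in (175,190,205,220):
    r=rat[y,150:230];Q.append((150+int(np.argmax(r>0.66)),y))
Q2=[]
for y in (170,180,190,200,210,220):
    r=rat[y,460:400:-1];Q2.append((460-int(np.argmax(r>0.66)),y))
for n,p in(("x",P),("y+",Q),("y-",Q2)):
    w=cast(c,p,24);v=cv2.fitLine(w.astype(np.float32),cv2.DIST_HUBER,0,.01,.01).ravel();print(n,p,v.round(3))
    y=np.radians(-7.1);R=np.array([[np.cos(y),-np.sin(y)],[np.sin(y),np.cos(y)]])
    print(((w-[559.5,50])@R).round(1).tolist())
# tile stem end (top edge z38) and sides
gr=a.min(2)
print(gr[195:225,255].tolist());
E
```

```text
x [(200, 154), (215, 151), (230, 150), (245, 150), (260, 151), (275, 149), (290, 152), (330, 155), (350, 155), (370, 141), (390, 138), (410, 141)] [6.00000e-02 9.98000e-01 6.10452e+02 5.80590e+01]
[[46.2, 62.6], [47.9, 54.1], [48.5, 45.7], [48.5, 37.3], [48.0, 28.9], [49.2, 20.5], [47.5, 12.1], [45.9, -10.5], [46.0, -21.7], [53.9, -32.2], [55.6, -43.1], [54.0, -54.4]]
y+ [(179, 175), (179, 190), (181, 205), (180, 220)] [ 9.88000e-01 -1.52000e-01  5.89021e+02  1.22491e+02]
[[34.0, 75.2], [25.0, 75.7], [15.9, 75.1], [6.4, 76.3]]
y- [(432, 170), (455, 180), (459, 190), (460, 200), (460, 210), (460, 220)] [ 9.73000e-01  2.32000e-01  5.68436e+02 -3.90390e+01]
[[37.6, -69.2], [31.7, -83.3], [25.8, -86.7], [19.7, -88.4], [13.5, -89.5], [7.2, -90.6]]
[231, 231, 231, 231, 231, 231, 231, 231, 230, 230, 229, 217, 182, 158, 152, 155, 163, 172, 175, 177, 177, 177, 185, 202, 223, 229, 230, 230, 230, 230]
```

step_arm --plan '[[[0.7, 0.3, 0, 0, -1], [0.7, 0.3, 0, 0, -0.1], [0.7, 0.3, 0, 0, -0.1], [0.7, 0.3, 0, 0, -0.1], [0.7, 0.3, -20, 0, -0.1], [0.7, 0.3, -50, 0, -0.1], [-20, 0.3, -80, 0, -0.1], [-40, 0.3, -100, 0, -0.1]]]'

```text
t: 8.6
eef_pos: [524.1, 84.3, 128.7]
tcp_rot: [-3.141, -0.002, -0.122]
ft_force: [0.1, 1.2, 0.1]
opening: 0.453
grip_force: 0.0
```

step_arm --plan '[[[-20, 0, -20, 0, 0], [-25, 0, -40, 0, 0], [-25, 0, -40, 0, 0]]]'

```text
t: 8.85
eef_pos: [499.1, 87.7, 170.2]
tcp_rot: [-3.141, -0.005, -0.122]
ft_force: [1.2, 0.6, -0.0]
opening: 0.496
grip_force: 0.0
```

```bash
python3 - <<'E'
from h import *
c=env.get_calibration("wrist")
a=env.read_camera("wrist");cv2.imwrite("pics/t4.png",a);np.save("t4.npy",dict(c=c,a=a),allow_pickle=True)
s=env.state();print(s['eef_pos'],s['tcp_rot'],s['ft_force'])
for o in tiles(c,a,24): print(o)
E
```

```text
[499.47947514  87.54079317 168.46800679] [-3.14093101 -0.00403678 -0.12175004] [ 0.71204149  0.36692667 -0.40136049]
(array([559.7,  64.5]), array([119.2,  88.2]), 82.7, 'area', 8913, 'com', 557.0, 70.2, 'px', array([268., 115.]))
(array([545.6, -89.4]), array([92.8, 64.7]), 12.1, 'area', 3953, 'com', 554.1, -95.7, 'px', array([432.,  99.]))
```

View pics/t4.png

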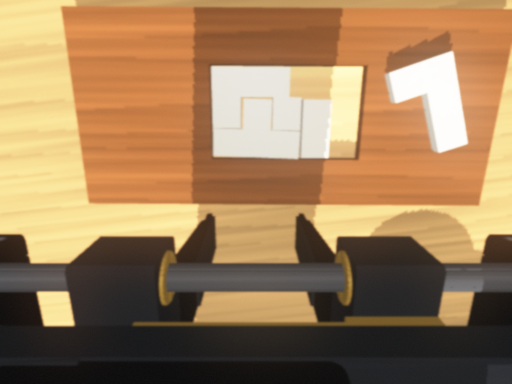

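The T tile has dropped in, flush, in panel area (212-300, 66-158). The L tile is fully in view at (387-467, 53-152).

```bash
python3 - <<'E'
from h import *
d=np.load("t4.npy",allow_pickle=True).item()
for hi in (120,150,190):
  print([o for o in tiles(d['c'],d['a'],38,hi)][-1])
for p in [[(387,75),(455,53),(467,144),(437,152)]]: print(cast(d['c'],p,38))
d=np.load("l1.npy",allow_pickle=True).item()
print(cast(d['c'],[(260,177),(281,170),(298,217),(267,202)],38))
E
```

```text
(array([546.8, -82. ]), array([88.7, 61.8]), 12.1, 'area', 3611, 'com', 555.0, -88.0, 'px', array([432.,  99.]))
(array([546.8, -82. ]), array([88.7, 61.8]), 12.1, 'area', 3611, 'com', 555.0, -88.0, 'px', array([432.,  99.]))
(array([546.9, -82.7]), array([88.6, 60. ]), 11.9, 'area', 3480, 'com', 555.4, -88.6, 'px', array([433.,  99.]))
[[ 582.27812103  -44.28062211]
 [ 593.74787319 -105.60338185]
 [ 508.90525597 -120.98238651]
 [ 504.50237165  -92.20976498]]
[[ 558.72562917  -50.17902013]
 [ 583.33375956  -45.04123065]
 [ 597.42411101 -104.0328647 ]
 [ 563.20662718  -80.95974233]]
```

step_arm --plan '[[[15, 36, 0, -5, 0.3], [30, 72, 0, -10, 0.3], [45, 108, 0, -15, 0.3], [60, 144, 20, -19, 0.3], [74, 177, 40, -19, 0.3], [74, 177, 60, -19, 0.3], [74, 177, 70, -19, 0.3], [74, 177, 70, -19, 0.3]]]'

```text
t: 9.57
eef_pos: [549.6, -97.1, 93.6]
tcp_rot: [-3.139, 0.005, 0.209]
ft_force: [-0.3, 0.2, -1.5]
opening: 0.648
grip_force: 0.0
```

step_arm --plan '[[[0, 0, 0, 0, 0.3], [0, 0, 0, 0, 0.3]]]'

```text
t: 9.73
eef_pos: [551.3, -96.4, 97.3]
tcp_rot: [3.141, -0.001, 0.211]
ft_force: [-0.3, 0.5, 0.5]
opening: 0.651
grip_force: 0.0
```

```bash
python3 - <<'E'
from h import *
c=env.get_calibration("wrist")
a=env.read_camera("wrist");cv2.imwrite("pics/l2.png",a);np.save("l2.npy",dict(c=c,a=a),allow_pickle=True)
s=env.state();print(s['eef_pos'],s['tcp_rot'],s['ft_force'])
for o in tiles(c,a,38,190): print(o)
E
```

```text
[551.37687316 -96.47567649  97.63999162] [ 3.14090544e+00 -1.31663042e-03  2.10982977e-01] [ 0.47256026 -0.40403431  0.39731038]
(array([547.5, -83.8]), array([87.5, 58.4]), 12.1, 'area', 3238, 'com', 556.6, -89.5, 'px', array([246., 192.]))
(array([544.9,  16.1]), array([25.2, 53.1]), 82.7, 'area', 1274, 'com', 544.9, 16.2, 'px', array([110., 178.]))
(array([565.6,  66.7]), array([74.8, 82. ]), 81.9, 'area', 4863, 'com', 565.0, 65.6, 'px', array([ 43., 136.]))
```

View pics/l2.png

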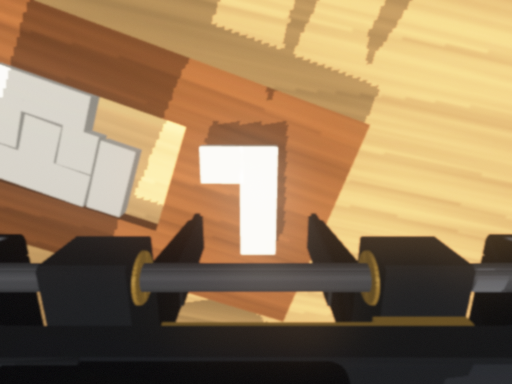

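The L tile is square to the tool and between the fingers (200-278, 146-254). I lower and grip it.

step_arm --plan '[[[-0.5, 2, 25, 0, 0.3], [-0.5, 2, 50, 0, 0.3], [-0.5, 2, 66, 0, 0.3], [-0.5, 2, 71, 0, 0.3], [-0.5, 2, 71, 0, 0.3], [-0.5, 2, 71, 0, 0.3], [-0.5, 2, 71, 0, -1], [-0.5, 2, 71, 0, -1]]]'

```text
t: 10.45
eef_pos: [551.4, -99.4, 26.9]
tcp_rot: [3.141, -0.002, 0.21]
ft_force: [0.9, -0.2, -0.7]
opening: 0.558
grip_force: 0.0
```

step_arm --plan '[[[0, 0, 0, 0, -1], [0, 0, 0, 0, -1], [0, 0, 0, 0, -1], [0, 0, 0, 0, -1], [0, 0, 0, 0, -1], [0, 0, 0, 0, -1], [0, 0, 0, 0, -1]]]'

```text
t: 11.03
eef_pos: [550.9, -99.4, 25.8]
tcp_rot: [3.141, -0.0, 0.21]
ft_force: [-0.5, -0.5, 4.2]
opening: 0.295
grip_force: 30.0
```

step_arm --plan '[[[3, -14, -0.5, 4, -1], [7, -30, -0.5, 8, -1], [11, -46, -0.5, 12, -1], [15, -62, -0.5, 16, -1], [18, -76, -0.5, 19, -1], [20, -85, -0.5, 19, -1], [20.3, -88, -0.5, 19, -1], [20.3, -88, -0.5, 19, -1]]]'

```text
t: 11.7
eef_pos: [552.3, -8.6, 26.0]
tcp_rot: [3.142, 0.0, -0.119]
ft_force: [0.0, -1.4, -0.3]
opening: 0.291
grip_force: 30.0
```

step_arm --plan '[[[0, 0, 0, 0, -1], [0, 0, 0, 0, -1], [0, 0, 0, 0, -1]]]'

```text
t: 11.95
eef_pos: [552.5, -9.7, 26.1]
tcp_rot: [3.142, -0.0, -0.122]
ft_force: [-0.9, 0.5, -1.0]
opening: 0.294
grip_force: 30.0
```

```bash
python3 - <<'E'
from h import *
c=env.get_calibration("wrist")
a=env.read_camera("wrist");cv2.imwrite("pics/l3.png",a);np.save("l3.npy",dict(c=c,a=a),allow_pickle=True)
s=env.state();print(s['eef_pos'],s['tcp_rot'],s['ft_force'])
E
```

```text
[552.45866137  -9.67551104  26.13212876] [ 3.14157064e+00 -1.27801692e-04 -1.22483215e-01] [-0.59197778  0.28481141 -1.45028272]
```

View pics/l3.png

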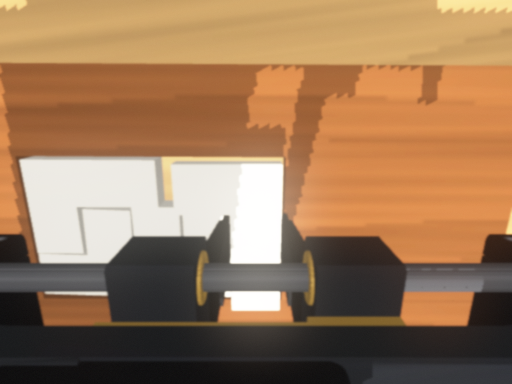

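The tile sits over its gap. Its top edge is at row 164 against the panel edge at row 157, and its foot side is at column 173 against the gap side at column 159.

```bash
python3 - <<'E'
from h import *
d=np.load("l3.npy",allow_pickle=True).item();c=d['c'];a=d['a']
y=np.radians(-7.1);R=np.array([[np.cos(y),-np.sin(y)],[np.sin(y),np.cos(y)]])
f=lambda p,z:((cast(c,p,z)-[560.2,50.4])@R).round(1).tolist()
print("col225",a[150:172,225].tolist());print("row180",a[180,150:185].min(1).tolist(),a[180,275:292].min(1).tolist())
print("tile top",f([(200,164),(270,164),(173,180),(283,180)],38))
print("gap/panel",f([(225,157),(120,157),(159,180),(284,180)],24))
E
```

```text
col225 [[73, 109, 160], [74, 109, 160], [75, 109, 160], [75, 109, 159], [76, 111, 160], [80, 117, 164], [101, 147, 191], [135, 192, 228], [156, 217, 240], [163, 222, 242], [165, 214, 236], [169, 197, 214], [172, 187, 195], [184, 196, 202], [205, 217, 221], [223, 231, 234], [228, 235, 237], [228, 235, 238], [229, 236, 239], [229, 235, 238], [230, 236, 239], [229, 236, 239]]
row180 [228, 227, 228, 228, 224, 212, 188, 167, 160, 158, 159, 159, 158, 153, 150, 149, 150, 149, 149, 150, 160, 185, 211, 225, 227, 227, 227, 227, 228, 228, 228, 227, 228, 228, 228] [254, 254, 254, 254, 254, 253, 247, 215, 142, 101, 95, 95, 95, 95, 95, 93, 93]
tile top [[42.8, -31.4], [42.9, -67.8], [34.2, -16.8], [34.3, -74.8]]
gap/panel [[44.1, -43.1], [43.9, 16.0], [30.6, -4.9], [30.8, -76.7]]
```

step_arm --plan '[[[0, -0.4, 0, 0, -1], [0, -0.4, 0, 0, -0.1], [0, -0.4, 0, 0, -0.1], [0, -0.4, 0, 0, -0.1], [0, -0.4, -20, 0, -0.1], [0, -0.4, -50, 0, -0.1], [-20, -15, -80, 0, -0.1], [-40, -30, -100, 0, -0.1]]]'

```text
t: 12.67
eef_pos: [516.8, 25.4, 128.2]
tcp_rot: [-3.141, -0.002, -0.123]
ft_force: [0.3, 0.8, -0.3]
opening: 0.45
grip_force: 0.0
```

step_arm --plan '[[[-20, 0, -20, 0, 0], [-25, 0, -40, 0, 0], [-25, 0, -40, 0, 0], [-25, 0, -40, 0, 0], [-25, 0, -40, 0, 0]]]'

```text
t: 13.08
eef_pos: [491.7, 28.5, 165.6]
tcp_rot: [3.142, -0.0, -0.122]
ft_force: [-0.8, -0.8, -0.8]
opening: 0.497
grip_force: 0.0
```

```bash
python3 - <<'E'
from h import *
a=env.read_camera("wrist")
b=env.read_camera("side")
s=env.state();print(s['eef_pos'],s['t'])
cv2.imwrite("pics/f.png",np.hstack([cv2.resize(a[:240,100:420],(400,300)),cv2.resize(b[100:280,200:440],(400,300))]))
E
```

```text
[491.56629244  28.46894789 165.06919913] 13.1833
```

View pics/f.png

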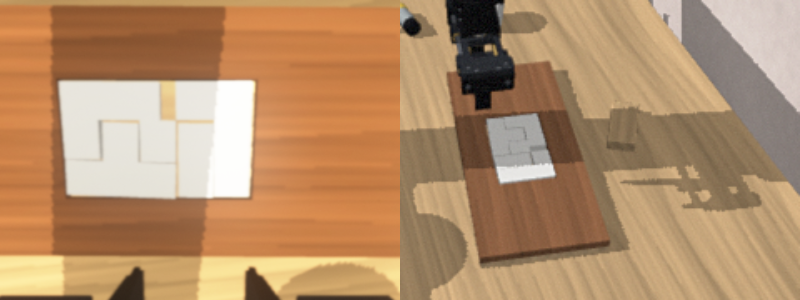

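Both tiles look flush, the block lies on the bench, but there is a wide slit left of the L's foot (160-174). I'll measure that.

```bash
python3 - <<'E'
from h import *
c=env.get_calibration("wrist");a=env.read_camera("wrist")
y=np.radians(-7.1);R=np.array([[np.cos(y),-np.sin(y)],[np.sin(y),np.cos(y)]])
f=lambda p,z=24:((cast(c,p,z)-[560.2,50.4])@R).round(1).tolist()
u=lambda x,y:(100+x*.8,y*.8)
print("panel L,R",f([u(61,110),u(254,110)]),"top,bot",f([u(120,80),u(120,197)]))
print("slit l,r",f([u(161,100),u(175,100)]),"slit top,bottom",f([u(168,81),u(168,121)]))
print("bar inner edge",f([u(178,160)]),"bar ends",f([u(230,81),u(230,198)]), "foot tip if z38",f([u(175,100),u(254,110)],38))
print("T stem top",f([u(120,121)]),"T lower bar edge",f([u(80,159)]),"T stem sides",f([u(101,140),u(139,140)]))
r=cv2.resize(a[56:168,140:316],None,fx=4,fy=4,interpolation=cv2.INTER_CUBIC);cv2.imwrite("pics/z.png",r)
E
```

```text
panel L,R [[21.0, 72.4], [21.2, -75.6]] top,bot [[42.6, 26.1], [-46.4, 30.5]]
slit l,r [[28.4, -4.4], [28.4, -15.1]] slit top,bottom [[41.9, -10.0], [13.0, -9.5]]
bar inner edge [[-16.7, -17.0]] bar ends [[42.0, -56.6], [-47.1, -59.0]] foot tip if z38 [[27.6, -15.8], [20.7, -73.5]]
T stem top [[13.0, 27.6]] T lower bar edge [[-16.0, 60.7]] T stem sides [[-1.3, 43.1], [-1.3, 13.4]]
```

View pics/z.png

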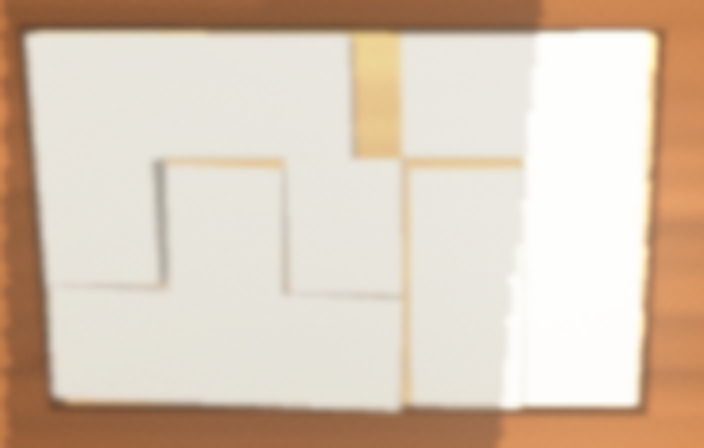

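The slit is only extra gap length: the L measures 58 mm from its end and sits within about 1 mm. To confirm seating I'll feel the height at both ends of the L, and at the T, with shut fingers.

step_arm --plan '[[[12, 10, 0, 0, -1], [24, 20, 0, 0, -1], [35, 30, 0, 0, -1], [35, 30, 30, 0, -1], [35, 30, 65, 0, -1], [35, 30, 100, 0, -1], [35, 30, 125, 0, -1], [35, 30, 133, 0, -1]]]'

```text
t: 13.9
eef_pos: [521.9, -6.4, 29.4]
tcp_rot: [-3.142, 0.005, -0.123]
ft_force: [0.9, 0.6, -0.6]
opening: 0.022
grip_force: 0.0
```

step_arm --plan '[[[0, 0, 0, 0, -1], [0, 0, 2, 0, -1], [0, 0, 4, 0, -1], [0, 0, 6, 0, -1], [0, 0, 8, 0, -1], [0, 0, 8, 0, -1]]]'

```text
t: 14.4
eef_pos: [522.9, -5.4, 25.6]
tcp_rot: [3.142, -0.001, -0.122]
ft_force: [0.4, -0.4, 0.9]
opening: 0.006
grip_force: 0.0
```

step_arm --plan '[[[0, 0, 1, 0, -1], [0, 0, 2, 0, -1], [0, 0, 2, 0, -1], [0, 0, 2, 0, -1]]]'

```text
t: 14.73
eef_pos: [522.9, -5.4, 24.3]
tcp_rot: [3.142, -0.001, -0.122]
ft_force: [-2.4, 0.1, 13.6]
opening: 0.005
grip_force: 6.9
```

step_arm --plan '[[[0, 0, -10, 0, -1], [32, 5, -10, 0, -1], [60, -10, -10, 0, -1], [60, -10, -10, 0, -1], [60, -10, -5, 0, -1], [60, -10, 0, 0, -1], [60, -10, 2, 0, -1], [60, -10, 2, 0, -1]]]'

```text
t: 15.4
eef_pos: [583.2, -2.6, 24.1]
tcp_rot: [-3.141, -0.002, -0.122]
ft_force: [-8.0, 2.6, 38.9]
opening: 0.007
grip_force: 19.1
```

step_arm --plan '[[[0, 0, -15, 0, -1], [-15, -27, -15, 0, -1], [-30, -54, -15, 0, -1], [-45, -81, -15, 0, -1], [-59, -109, -15, 0, -1], [-59, -109, -8, 0, -1], [-59, -109, -1, 0, -1], [-59, -109, 0, 0, -1]]]'

```text
t: 16.07
eef_pos: [536.8, 114.0, 24.0]
tcp_rot: [-3.14, 0.001, -0.122]
ft_force: [-21.0, 20.9, 66.7]
opening: 0.006
grip_force: 33.5
```

step_arm --plan '[[[0, 0, -20, 0, -1], [0, 0, -50, 0, -1], [0, 0, -90, 0, -1], [0, 0, -130, 0, -1], [-20, 0, -150, 0, -1], [-20, 0, -150, 0, -1], [-20, 0, -150, 0, -1], [-20, 0, -150, 0, -1]]]'

```text
t: 16.73
eef_pos: [518.1, 114.2, 170.0]
tcp_rot: [3.141, 0.001, -0.123]
ft_force: [0.2, -0.0, 0.1]
opening: 0.002
grip_force: 0.0
```

```bash
python3 - <<'E'
from h import *
c=env.get_calibration("wrist");a=env.read_camera("wrist")
for o in tiles(c,a,24): print(o)
E
```

```text
(array([558.2,  49.9]), array([146.6,  89.3]), 83.1, 'area', 12160, 'com', 557.6, 50.1, 'px', array([318., 122.]))
```

All flush at 24 mm, so I hand it in.

```bash
python3 -c "
from cell import env
print(env.job_done())"
```

```text
the job is handed in; nothing more can be done
None
```

The tamping block lies on the bench beyond the far edge of the board, and the T and L tiles sit home in their own gaps. By touch they are level with the deck at about 24 mm. I kept clear of the cup, jar and mallet, and handed the job in at about 17 s; the call gave back no verdict.

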